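# Feed the tube carriers to the reader

## Task

Push the row of four tube carriers steadily along the loading rail, as one closed-up train, until the front one stands against the reader's face and no gaps are left between them; slide them only, never lift or tip one. Then, and only then, press the round start button on top of the reader all the way down with a fingertip and move clear. Leave the spare carrier and everything else on the bench where it is.

Things in the scene. Friction and masses are not known exactly. Their poses are not given: they have to be found in the camera images.
- rail: Fixed aluminium rail; a white reader box stands astride one end. Origin: on the bench under the rail's centre line. x points along the rail in the pushing direction, towards the reader; z up. Channel floor: 8 mm above the bench, x from -205 mm to the reader. Two guide walls, 49 mm apart inside, 60 mm over their outsides, tops 18 mm above the bench.
- stop_face (a point): The end stop: point on the rail's centre line, at channel floor height, in the plane of the reader's face (axes as the rail's). Its distance along the rail varies; the face rises 52 mm above the floor. The reader is a box 90 mm long beyond this face, 110 mm wide, centred on the rail, 60 mm high.
- start_button (a joint): The reader's start button: 0 = up, 0.006 m = fully down; springs back, about 5 N at full travel.
- start_button_top (a point): Centre of the top face of the round push button (28 mm across) on the reader's top, on the centre line, 45 mm beyond the end stop; it is pressed straight down.
- carrier_1: Tube carrier in the rail, the front one, nearest the reader: black block 40 mm long (x, along the rail), 46 mm wide, 40 mm high; a white tube cap 18 mm across stands 18 mm above its middle. Origin: centre of its underside, on the channel floor. 70 to 140 g, slides freely. Block top 48 mm, cap top 66 mm above the bench.
- carrier_2: Tube carrier in the rail, the second: black block 40 mm long (x, along the rail), 46 mm wide, 40 mm high; a white tube cap 18 mm across stands 18 mm above its middle. Origin: centre of its underside, on the channel floor. 70 to 140 g, slides freely. Block top 48 mm, cap top 66 mm above the bench.
- carrier_3: Tube carrier in the rail, the third: black block 40 mm long (x, along the rail), 46 mm wide, 40 mm high; a white tube cap 18 mm across stands 18 mm above its middle. Origin: centre of its underside, on the channel floor. 70 to 140 g, slides freely. Block top 48 mm, cap top 66 mm above the bench.
- carrier_4: Tube carrier in the rail, the rearmost one, which may stand up to 25 mm behind the third: black block 40 mm long (x, along the rail), 46 mm wide, 40 mm high; a white tube cap 18 mm across stands 18 mm above its middle. Origin: centre of its underside, on the channel floor. 70 to 140 g, slides freely. Block top 48 mm, cap top 66 mm above the bench.
- spare_carrier: A fifth, identical carrier standing on the bench beyond the rail, not in it; bystander. Origin: centre of its underside.
- beaker: Small glass beaker, 56 mm across, 60 mm tall, near the rail; bystander. Origin: centre of its underside.
- jar: Small amber jar, 40 mm across, 55 mm tall, near the rail; bystander. Origin: centre of its underside.
- marker: Black marker pen 130 mm long, 11 mm thick, lying on the bench on the robot's side of the rail; bystander. Origin: centre of its underside.
- tip_box: Blue box with a clear lid, 120 x 85 x 73 mm, on the left of the bench; bystander. Origin: centre of its underside.
- reagent_bottle: Glass bottle with blue cap, 64 mm across, 140 mm tall, on the right of the bench; bystander. Origin: centre of its underside.
- tape_roll: Roll of tape lying flat, 90 mm across, 19 mm tall, on the right of the bench; bystander. Origin: centre of its underside.
There are look-alikes about, which are no part of the job. Leave any red look-alike of the carrier_3 alone.

How it is judged:
By the outcome, as a careful person would: the job done as asked, in the order asked, and still so for the second after the job is handed in, with the robot touching nothing.
It also fails if it takes over 48 s, if anything falls off the work surface, if the arm or the gripper's body presses on something with over 40 N, if the wrist force passes 120 N, or if a joint passes its speed limit or range.

## Robot

A 6-joint arm with a two-finger parallel gripper is mounted at the origin on the work surface. World frame = base frame: x ahead of the robot, y to its left, z up, the work surface at z = 0. Lengths are in m, angles in rad, forces in N, time in s.
With the tool pointing down it reaches from about 0.25 to 0.775 m from the base axis. Payload 4 kg.
Tool frame: the origin (TCP) lies at the very end of the fingers, on their centre line; the grasp point (between the pads) lies tcp_to_grasp behind it (tcp_to_grasp is the distance from the TCP to the grasp point, in m); z points along the fingers, y is the direction in which the jaws open and shut (so a half turn about z gives the same grasp; the last joint's range is limited). The gripper opens to 94 mm and grips with 3 to 60 N. Pads are 16 mm wide; open, the fingers measure 119 mm over their backs; the gripper's body (75 mm by 177 mm) begins 78 mm behind the grasp point.
Start: joints at [-1.254, 0.087, 1.371, -0, 1.684, -0.103], TCP at [0.224, -0.502, 0.206] pointing down, gripper open.
Joint ranges: [-3.1, 3.1], [-0.76, 2.03], [0.27, 2.55], [-1.08, 4.22], [0.17, 2.65], [-2.57, 2.57]. Speed limits (rad/s): [2.79, 2.79, 3.14, 3.14, 3.14, 3.14].

## Interface

Orientations are given as [roll, pitch, yaw] about the fixed x, y, z axes, in that order (R = Rz(yaw) Ry(pitch) Rx(roll)).
In Python, from bench import * gives the robot as it stands.
- The arm moves only by the tool play_rows, never from a script. Its argument "rows" is a list of rows, each a list of 3 entries, a list of its own where there are three numbers: the finger opening in cm, from 0 to 9.4, then the shift along the world's x, y, z in cm, then the turn, a rotation vector about the world's x, y, z in rad. A call has 1 to 8 rows; each row is the pose to reach, as a shift and turn from the pose commanded when the call began; what a row does not reach only later rows make up. A row lasts 1/12 s, in which the tool goes at most 41.7 mm and 7.16 degrees, less where a joint would pass 70% of its speed; a pose out of reach is approached as far as the arm can. A call with a gripper value outside its range is refused whole. The fingers move at their own pace and stop on an object; the grip force is fixed at half the most. Time passes only in rows, so rows that repeat a pose let the fingers close. It gives the time, the measured TCP pose, the force and the opening at its end, in the units of the state.
- get_obs(): the state, without advancing time (a new reading comes with each control period).
- snapshot(name): name is "scene" or "top" or "wrist"; returns a dict with "pixels" (400x640x3 uint8, red, green, blue), "fx", "fy", "cx", "cy" (pixels), "rvec" (rotation vector, rad) and "tvec" (3), from world to camera coordinates, as OpenCV has them. Camera axes: x right, y down, z forward; pixel columns grow to the right and rows downward; lengths in m; the calibration is good to about 2 mm. A picture is of the moment at which its call begins. There is no depth.
- close_job(): hands the job in, once; it reports no verdict.
Trained networks look in the newest picture that a camera, given by its name, has taken for a name from the list of things; names that differ only in an ending like _2 or _b are one class to them, and where a whole thing is asked for, a point or a joint stands for the part that bears it (a point fixed in the world has none). Each returns a list of dicts, best first, with "confidence" (0 to 1); they miss things now and then, are a little off and sometimes report something else, mostly with a low value. They report only what shows in the picture. A call takes as long as a camera call. They do not tell look-alikes from the thing itself.
- silhouettes(camera, label): "mask" (400x640 bool, what is visible of it) and "point" ([row, column] in pixels, amid what is visible of it).
The state is a dict: "time": time; "joint_positions": joint angles; "qvel": joint speeds; "joint_torque": joint torques, N m; "tool_pos": TCP position; "ee_rot": TCP orientation; "wrist_force": force on the tool from outside, world axes, zero at the start; "wrist_torque": the same for the moment, N m; "width": finger opening in m.
Only numpy, scipy, OpenCV 4.12 (cv2) and the standard library are available. Lean on these libraries where they do the work, as an engineer would, in place of code of your own. Each camera call takes 0.05 s, during which the arm holds its last target. There are 200 camera calls.

## Working session

There is one attempt and no reset: what is moved stays moved. The work goes in short steps, Python scripts to look and compute and a tool call to move; the robot and the scene stay as the last step left them, time stands still between calls to the robot, and variables do not carry over. Pictures are saved under pics/ and viewed, about 8 in all and at most 12, crops included, and the job is handed in when it is done.

Besides the shell and the picture viewer there is one more tool, called after ">>>" as name([rows], argument=value, ...), one row to a line, values as JSON. play_rows: Moves the arm, as the interface text tells. Its arguments: {"type":"object","properties":{"rows":{"type":"array"}},"required":["rows"]}

```bash
mkdir -p pics; ls; cat > h.py <<'E'
from bench import *
import numpy as np, cv2
def shot(n,f=None):
    s=snapshot(n)
    if f: cv2.imwrite('pics/'+f,s['pixels'][:,:,::-1])
    return s
def ray(s,uv,z):
    R=cv2.Rodrigues(np.array(s['rvec'],float))[0]; t=np.array(s['tvec'],float).ravel()
    d=R.T@np.array([(uv[0]-s['cx'])/s['fx'],(uv[1]-s['cy'])/s['fy'],1]); c=-R.T@t
    return c+d*(z-c[2])/d[2]
def proj(s,P):
    K=np.array([[s['fx'],0,s['cx']],[0,s['fy'],s['cy']],[0,0,1]])
    return cv2.projectPoints(np.array(P,float).reshape(-1,3),np.array(s['rvec'],float),np.array(s['tvec'],float),K,None)[0].reshape(-1,2)
E
python3 - <<'E'
from h import *
a=shot('top','top1.png');
for l in ['carrier_1','start_button','start_button_top','rail']:
    for d in silhouettes('top',l): print(l,round(d['confidence'],2),np.round(d['point']),d['mask'].sum())
b=shot('scene','scene1.png')
for s in(a,b):
    R=cv2.Rodrigues(np.array(s['rvec'],float))[0];print(s['fx'],-R.T@np.array(s['tvec']).ravel())
o=get_obs();print(o)
E
```

```text
pics
carrier_1 0.78 [206. 373.] 282
carrier_1 0.73 [201. 326.] 246
carrier_1 0.7 [252. 370.] 274
carrier_1 0.59 [200. 339.] 253
carrier_1 0.54 [205. 351.] 262
start_button 0.42 [170. 450.] 378
start_button_top 0.39 [179. 268.] 69
rail 0.66 [209. 330.] 1792
473.09776621371606 [ 0.30705753 -0.01270723  1.34375042]
366.373161586809 [ 1.13571662 -0.57900008  0.64592293]
{'time': 0.3, 'joint_positions': array([-1.25411193e+00,  8.74667129e-02,  1.37123438e+00,  5.17692227e-06,
        1.68359149e+00, -1.03090457e-01]), 'qvel': array([-0.00088247, -0.00082078, -0.00298573,  0.00082586,  0.00067173,
        0.0001785 ]), 'joint_torque': array([-2.17090157e-03, -3.39592874e+01, -3.02075851e+01,  7.15474784e-02,
        2.78886105e-02, -9.75083958e-05]), 'tool_pos': array([ 0.22410288, -0.50208202,  0.2050886 ]), 'ee_rot': array([-3.14089696e+00, -7.71461400e-05,  4.19775407e-01]), 'wrist_force': array([-0.10782221, -0.30949228, -0.08091074]), 'wrist_torque': array([ 0.04103333, -0.03638791, -0.01653015]), 'width': 0.09384823191345842}
```

```bash
python3 - <<'E'
import cv2
a=cv2.imread('pics/top1.png')[130:280,220:420]; cv2.imwrite('pics/c1.png',cv2.resize(a,(800,600),interpolation=cv2.INTER_CUBIC))
E
```

```text
(no output)
```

View pics/top1.png

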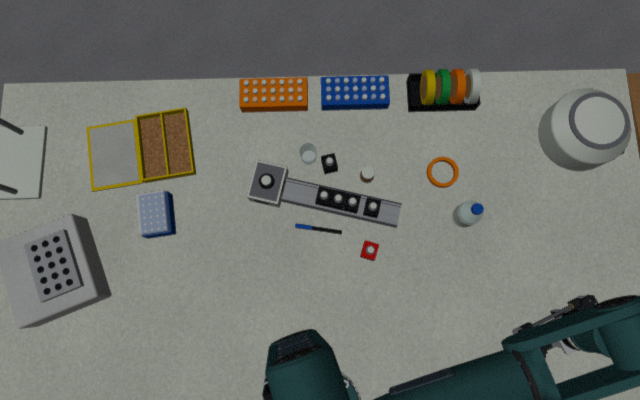

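View pics/scene1.png

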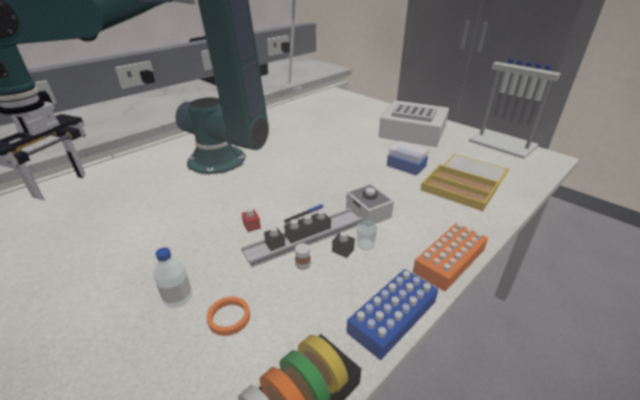

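View pics/c1.png

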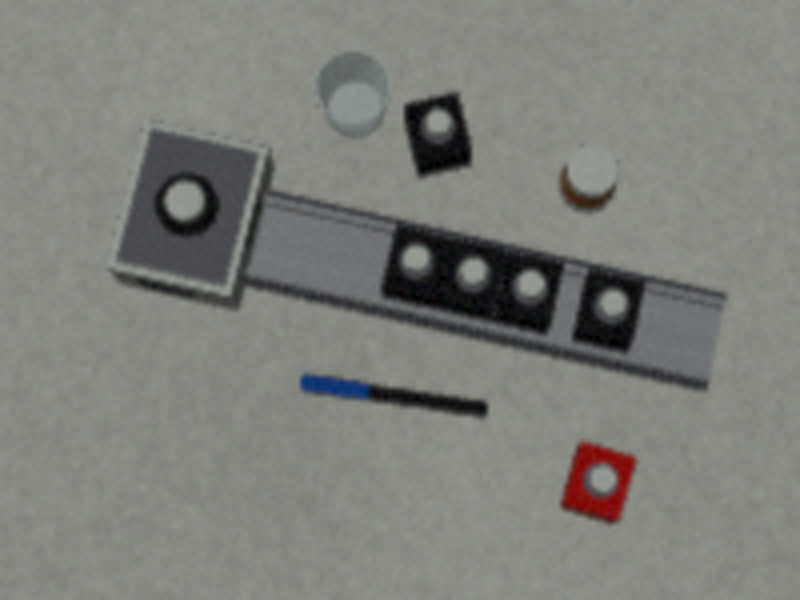

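The pictures show the rail (top view full px ~(285,190) to (400,213)), with the reader at (267,182). Carriers 1–4 have caps at about (324,194), (338,197), (353,200) and (373,205), with a gap before the fourth. The red look-alike is at (370,250), the marker at (318,228), and the jar at (367,173).

```bash
python3 - <<'E'
from h import *
s=shot('top')
f=lambda x,y,z:ray(s,((x+.5)/4+219.5,(y+.5)/4+129.5),z)
caps=np.array([f(x,y,.066) for x,y in[(417,258),(474,270),(532,283),(612,302)]])
print('caps',caps.round(4),np.linalg.norm(np.diff(caps,axis=0),axis=1))
c=np.array([f(x,y,.060) for x,y in[(152,127),(270,150),(235,298),(113,270)]])
print('reader',c.round(4),[np.linalg.norm(c[i]-c[i-1]).round(4) for i in range(4)],c.mean(0))
for z in(.06,.07,.08):print('btn',f(185,200,z))
e=np.array([f(725,293,.018),f(708,388,.018)]);print('end',e,np.linalg.norm(e[0]-e[1]),e.mean(0))
d=caps[0]-caps[3];print('dirs',np.arctan2(d[1],d[0]));d=c.mean(0)-e.mean(0);print(np.arctan2(d[1],d[0]))
for n,x,y,z in[('jar',590,170,.055),('red',600,480,.05),('mk1',305,382,.01),('mk2',487,408,.01)]:print(n,f(x,y,z))
print('tcp proj',proj(s,get_obs()['tool_pos']))
E
```

```text
caps [[ 0.569  -0.0225  0.066 ]
 [ 0.5597 -0.0616  0.066 ]
 [ 0.5497 -0.1011  0.066 ]
 [ 0.5352 -0.1554  0.066 ]] [0.04011461 0.04080862 0.05623018]
reader [[0.6684 0.1614 0.06  ]
 [0.6498 0.0786 0.06  ]
 [0.5449 0.1036 0.06  ]
 [0.5666 0.1881 0.06  ]] [np.float64(0.1053), np.float64(0.0849), np.float64(0.1078), np.float64(0.0872)] [0.60743456 0.13292729 0.06      ]
btn [0.61519992 0.1381875  0.06      ]
btn [0.61279959 0.13701208 0.07      ]
btn [0.61039926 0.13583666 0.08      ]
end [[ 0.54845247 -0.24139861  0.018     ]
 [ 0.48070023 -0.22572958  0.018     ]] 0.06954052086897995 [ 0.51457635 -0.2335641   0.018     ]
dirs 1.3216169824569075
1.3226476945533305
jar [ 0.6314606  -0.14531858  0.055     ]
red [ 0.41503958 -0.14375997  0.05      ]
mk1 [0.49238138 0.058687   0.01      ]
mk2 [ 0.47096209 -0.07000314  0.01      ]
tcp proj [[533.86525334 322.84111506]]
```

>>> play_rows([
  [0, [4, 4, 0], [0, 0, 0.12]],
  [0, [8, 8, 0], [0, 0, 0.24]],
  [0, [11, 11, 0], [0, 0, 0.36]],
  [0, [14, 14, 0], [0, 0, 0.48]],
  [0, [17, 17, 0], [0, 0, 0.6]],
  [0, [20, 20, 0], [0, 0, 0.7]],
  [0, [22, 22, 0], [0, 0, 0.8]],
  [0, [24, 24, 0], [0, 0, 0.9]],
])

```text
time: 1.02
tool_pos: [0.461, -0.2649, 0.2058]
ee_rot: [3.141, 0.0, 1.325]
wrist_force: [0.3, -1.2, -0.7]
width: 0.0438
```

>>> play_rows([
  [0, [3, 3, 0], [0, 0, 0]],
  [0, [6, 6, -1]],
  [0, [6, 6, -1], [0, 0, 0]],
])

```text
schema error: expected 3 entries
```

>>> play_rows([
  [0, [3, 3, 0], [0, 0, 0]],
  [0, [6, 6, -1], [0, 0, 0]],
  [0, [6, 6, -1], [0, 0, 0]],
  [0, [6, 6, -1], [0, 0, 0]],
])

```text
time: 1.35
tool_pos: [0.5205, -0.2045, 0.1943]
ee_rot: [-3.139, -0.0, 1.324]
wrist_force: [-0.3, -0.1, -0.2]
width: 0.0175
```

```bash
python3 - <<'E'
from h import *
s=shot('wrist','w1.png'); o=get_obs(); print(o['tool_pos'],o['ee_rot'],o['width'])
for l in ['carrier_1','start_button']:
    for d in silhouettes('wrist',l): print(l,round(d['confidence'],2),np.round(d['point']),d['mask'].sum())
print(proj(s,o['tool_pos']))
E
```

```text
[ 0.51980477 -0.2060555   0.19492963] [-3.14011694e+00  5.09879108e-04  1.32169422e+00] 0.013617187278319294
carrier_1 0.97 [  8. 325.] 705
carrier_1 0.8 [157. 223.] 1878
carrier_1 0.78 [ 37. 325.] 2054
carrier_1 0.69 [134. 326.] 1630
[[322.19250924 237.25148932]]
```

View pics/w1.png

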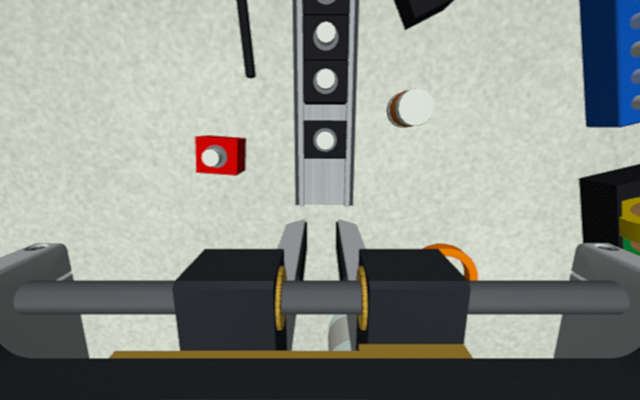

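The wrist view shows the rail vertical at columns 295–353, its end at row 205. The caps are at (326,33), (326,80) and (325,140), and the fingertips are near (322,222).

```bash
python3 - <<'E'
from h import *
s=shot('wrist')
P=lambda u,v,z:ray(s,(u,v),z)
c=np.array([P(325.5,33,.066),P(325.5,80,.066),P(325,140,.066)]);print('caps',c)
r=np.array([P(295.5,205,.018),P(353,205,.018)]);print('end',r,r.mean(0),np.linalg.norm(r[0]-r[1]))
b=[P(305,158,.048),P(346,158,.048)];print('c4 rear top',b)
d=c[0]-c[2];print(np.arctan2(d[1],d[0]),np.linalg.norm(np.diff(c,axis=0),axis=1))
print(np.array(s['rvec']),-cv2.Rodrigues(np.array(s['rvec'],float))[0].T@np.array(s['tvec']).ravel())
E
```

```text
caps [[ 0.55943499 -0.06381332  0.066     ]
 [ 0.54934358 -0.1035674   0.066     ]
 [ 0.53495907 -0.15820355  0.066     ]]
end [[ 0.48126198 -0.22680882  0.018     ]
 [ 0.54877172 -0.24419425  0.018     ]] [ 0.51501685 -0.23550154  0.018     ] 0.06971239987923676
c4 rear top [array([ 0.50954847, -0.17213913,  0.048     ]), array([ 0.55209087, -0.1830925 ,  0.048     ])]
1.3170787958868315 [0.04101492 0.05649799]
[-2.88945783  0.36601039  0.04190005] [ 0.53463298 -0.14308806  0.37506905]
```

>>> play_rows([
  [0, [0.2, 0, -4], [0, 0, 0]],
  [0, [0.2, 0, -8], [0, 0, 0]],
  [0, [0.2, 0, -11], [0, 0, 0]],
  [0, [0.2, 0, -14], [0, 0, 0]],
  [0, [0.2, 0, -16], [0, 0, 0]],
  [0, [0.2, 0, -17.2], [0, 0, 0]],
  [0, [0.2, 0, -17.2], [0, 0, 0]],
  [0, [0.2, 0, -17.2], [0, 0, 0]],
])

```text
time: 2.22
tool_pos: [0.5217, -0.2076, 0.0241]
ee_rot: [3.141, 0.0, 1.318]
wrist_force: [0.2, 0.1, 0.6]
width: 0.0003
```

```bash
python3 - <<'E'
from h import *
s=shot('wrist','w2.png'); o=get_obs(); print(o['tool_pos'],o['ee_rot'],o['width'],o['wrist_force'])
E
```

```text
[ 0.52265123 -0.20782668  0.02526333] [3.13867853e+00 7.01354867e-04 1.31854617e+00] 0.0006371603360732544 [0.27316188 0.11668012 1.09772419]
```

View pics/w2.png

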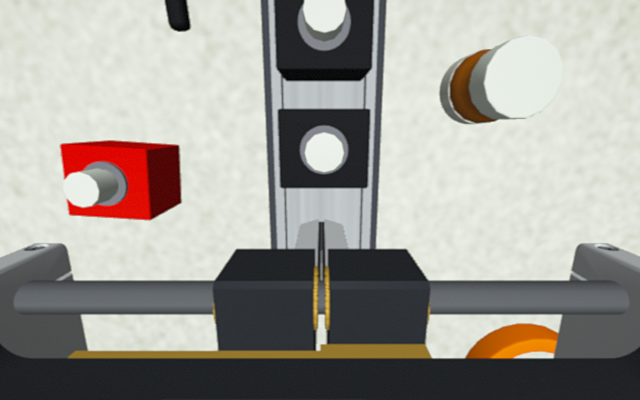

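The closed fingers are inside the channel on its centre line (col 322; rail centre about 324), with carrier 4 in front of them at rows 110–187. Next I push gently.

>>> play_rows([
  [0, [0.07, 0.29, 0], [0, 0, 0]],
  [0, [0.15, 0.58, 0], [0, 0, 0]],
  [0, [0.22, 0.87, 0], [0, 0, 0]],
  [0, [0.3, 1.16, 0], [0, 0, 0]],
  [0, [0.37, 1.45, 0], [0, 0, 0]],
  [0, [0.45, 1.74, 0], [0, 0, 0]],
  [0, [0.52, 2.03, 0], [0, 0, 0]],
  [0, [0.6, 2.33, 0], [0, 0, 0]],
])

```text
time: 2.93
tool_pos: [0.5279, -0.1829, 0.0235]
ee_rot: [-3.142, 0.0, 1.32]
wrist_force: [0.2, -0.1, -0.3]
width: 0.0003
```

>>> play_rows([
  [0, [0.07, 0.29, 0], [0, 0, 0]],
  [0, [0.15, 0.58, 0], [0, 0, 0]],
  [0, [0.22, 0.87, 0], [0, 0, 0]],
  [0, [0.3, 1.16, 0], [0, 0, 0]],
  [0, [0.37, 1.45, 0], [0, 0, 0]],
  [0, [0.45, 1.74, 0], [0, 0, 0]],
  [0, [0.52, 2.03, 0], [0, 0, 0]],
  [0, [0.6, 2.33, 0], [0, 0, 0]],
])

```text
time: 3.6
tool_pos: [0.5338, -0.1601, 0.0235]
ee_rot: [3.142, 0.001, 1.32]
wrist_force: [-1.4, -1.9, 0.0]
width: 0.0002
```

>>> play_rows([
  [0, [0.07, 0.29, 0], [0, 0, 0]],
  [0, [0.15, 0.58, 0], [0, 0, 0]],
  [0, [0.22, 0.87, 0], [0, 0, 0]],
  [0, [0.3, 1.16, 0], [0, 0, 0]],
  [0, [0.37, 1.45, 0], [0, 0, 0]],
  [0, [0.45, 1.74, 0], [0, 0, 0]],
  [0, [0.52, 2.03, 0], [0, 0, 0]],
  [0, [0.6, 2.33, 0], [0, 0, 0]],
])

```text
time: 4.27
tool_pos: [0.5399, -0.1364, 0.0235]
ee_rot: [-3.142, 0.0, 1.32]
wrist_force: [-0.4, -1.4, -0.2]
width: -0.0001
```

```bash
python3 - <<'E'
from h import *
s=shot('wrist','w3.png'); o=get_obs(); print(o['tool_pos'],o['ee_rot'],o['width'],o['wrist_force'])
E
```

```text
[ 0.5400624  -0.1356863   0.02346066] [-3.14158996e+00 -7.15885264e-04  1.32021236e+00] 0.0004988217562264513 [-0.5752669  -1.27194238 -0.72185894]
```

View pics/w3.png

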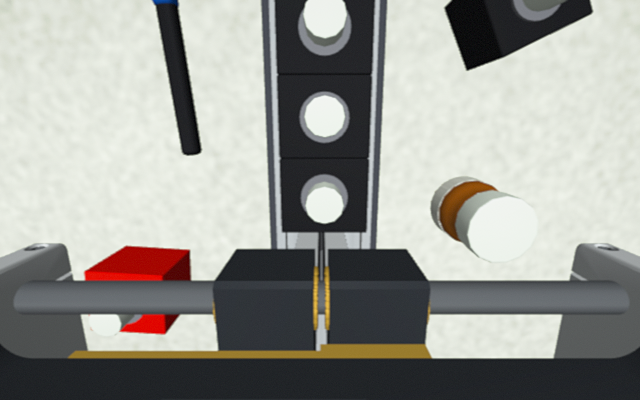

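The train is closed up (cap rows 20, 118 and 200, with seams only) and the finger is on centre. The push continues.

>>> play_rows([
  [0, [0.07, 0.29, 0], [0, 0, 0]],
  [0, [0.15, 0.58, 0], [0, 0, 0]],
  [0, [0.22, 0.87, 0], [0, 0, 0]],
  [0, [0.3, 1.16, 0], [0, 0, 0]],
  [0, [0.37, 1.45, 0], [0, 0, 0]],
  [0, [0.45, 1.74, 0], [0, 0, 0]],
  [0, [0.52, 2.03, 0], [0, 0, 0]],
  [0, [0.6, 2.33, 0], [0, 0, 0]],
])

```text
time: 4.98
tool_pos: [0.5459, -0.1131, 0.0234]
ee_rot: [-3.142, 0.0, 1.32]
wrist_force: [-0.6, -1.4, -0.7]
width: 0.0002
```

>>> play_rows([
  [0, [0.07, 0.29, 0], [0, 0, 0]],
  [0, [0.15, 0.58, 0], [0, 0, 0]],
  [0, [0.22, 0.87, 0], [0, 0, 0]],
  [0, [0.3, 1.16, 0], [0, 0, 0]],
  [0, [0.37, 1.45, 0], [0, 0, 0]],
  [0, [0.45, 1.74, 0], [0, 0, 0]],
  [0, [0.52, 2.03, 0], [0, 0, 0]],
  [0, [0.6, 2.33, 0], [0, 0, 0]],
])

```text
time: 5.65
tool_pos: [0.5519, -0.0898, 0.0235]
ee_rot: [3.142, 0.0, 1.32]
wrist_force: [-1.1, -2.1, -0.1]
width: 0.0003
```

```bash
python3 - <<'E'
from h import *
s=shot('scene'); t=shot('top'); o=get_obs(); print(o['tool_pos'],o['wrist_force'])
a=s['pixels'][150:270,220:420,::-1]; b=t['pixels'][140:240,230:430,::-1]
cv2.imwrite('pics/c4.png',np.vstack([cv2.resize(a,(600,300),interpolation=2),cv2.resize(b,(600,300),interpolation=2)]))
E
```

```text
[ 0.55207297 -0.08912705  0.02350543] [-1.10463948  0.04963614  0.69846695]
```

View pics/c4.png

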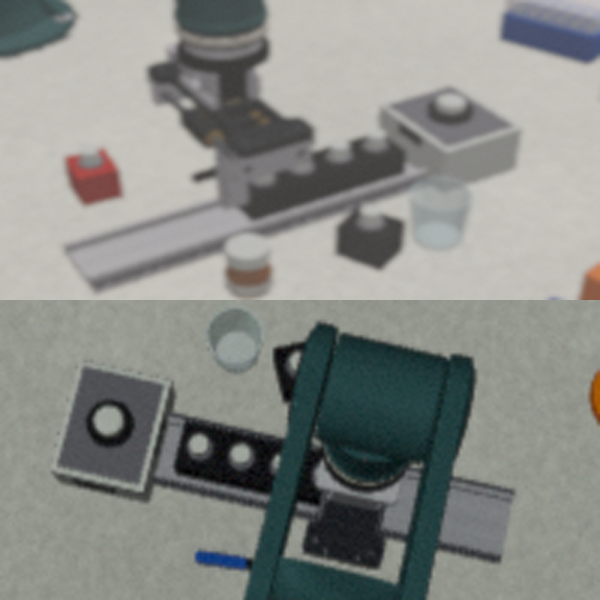

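The train is closed up and about 17 mm short of the reader face. I slow down from here.

>>> play_rows([
  [0, [0.04, 0.15, 0], [0, 0, 0]],
  [0, [0.07, 0.29, 0], [0, 0, 0]],
  [0, [0.11, 0.44, 0], [0, 0, 0]],
  [0, [0.15, 0.58, 0], [0, 0, 0]],
  [0, [0.19, 0.73, 0], [0, 0, 0]],
  [0, [0.22, 0.87, 0], [0, 0, 0]],
  [0, [0.26, 1.02, 0], [0, 0, 0]],
  [0, [0.3, 1.16, 0], [0, 0, 0]],
])

```text
time: 6.42
tool_pos: [0.5549, -0.0784, 0.0235]
ee_rot: [3.141, 0.0, 1.32]
wrist_force: [-0.3, -1.4, 0.2]
width: 0.0004
```

>>> play_rows([
  [0, [0.03, 0.1, 0], [0, 0, 0]],
  [0, [0.05, 0.2, 0], [0, 0, 0]],
  [0, [0.07, 0.29, 0], [0, 0, 0]],
  [0, [0.1, 0.39, 0], [0, 0, 0]],
])

```text
time: 6.75
tool_pos: [0.5559, -0.0745, 0.0235]
ee_rot: [3.141, 0.0, 1.32]
wrist_force: [-0.8, -2.4, 0.2]
width: 0.0006
```

>>> play_rows([
  [0, [0.03, 0.1, 0], [0, 0, 0]],
  [0, [0.05, 0.2, 0], [0, 0, 0]],
])

```text
time: 6.92
tool_pos: [0.5564, -0.0725, 0.0235]
ee_rot: [3.141, 0.0, 1.32]
wrist_force: [-1.4, -2.0, -0.0]
width: 0.0005
```

>>> play_rows([
  [0, [0.03, 0.1, 0], [0, 0, 0]],
  [0, [0.05, 0.2, 0], [0, 0, 0]],
])

```text
time: 7.08
tool_pos: [0.5569, -0.0705, 0.0235]
ee_rot: [3.141, 0.0, 1.32]
wrist_force: [-0.8, -1.9, -0.1]
width: 0.0007
```

>>> play_rows([
  [0, [0.02, 0.08, 0], [0, 0, 0]],
  [0, [0.04, 0.15, 0], [0, 0, 0]],
])

```text
time: 7.25
tool_pos: [0.5569, -0.0704, 0.0236]
ee_rot: [-3.142, 0.003, 1.32]
wrist_force: [-2.0, -7.2, 0.8]
width: 0.0006
```

```bash
python3 - <<'E'
from h import *
s=shot('scene'); t=shot('top'); o=get_obs(); print(o['tool_pos'],o['wrist_force'])
a=s['pixels'][180:230,290:400,::-1]; b=t['pixels'][150:220,240:350,::-1]
cv2.imwrite('pics/c5.png',np.vstack([cv2.resize(a,(600,273),interpolation=2),cv2.resize(b,(500,318),interpolation=2)[:,:] if 0 else cv2.resize(b,(600,327),interpolation=2)]))
E
```

```text
[ 0.55691169 -0.07039664  0.02355779] [-1.38314041 -5.72022426  0.20718858]
```

View pics/c5.png

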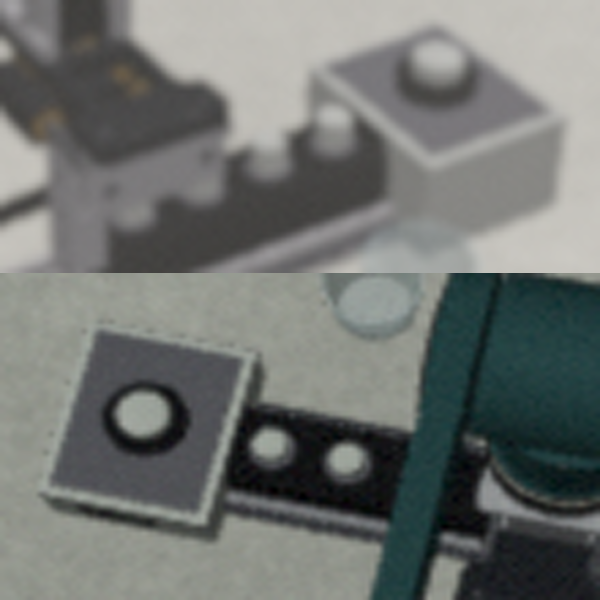

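Carrier 1 shows no visible gap to the reader in either view. The TCP stalled at y=-0.0704 while the force rose from 2 N to 7 N. I press it firm, then back off and lift.

>>> play_rows([
  [0, [0.04, 0.15, 0], [0, 0, 0]],
  [0, [0.04, 0.15, 0], [0, 0, 0]],
  [0, [0.04, 0.15, 0], [0, 0, 0]],
])

```text
time: 7.6
tool_pos: [0.5569, -0.0704, 0.0236]
ee_rot: [-3.141, 0.006, 1.319]
wrist_force: [-2.8, -8.4, 0.7]
width: 0.0004
```

>>> play_rows([
  [0, [-0.1, -0.39, 0], [0, 0, 0]],
  [0, [-0.25, -0.97, 0], [0, 0, 0]],
  [0, [-0.5, -1.94, 0], [0, 0, 0]],
  [0, [-0.8, -3.1, 0], [0, 0, 0]],
  [0, [-0.8, -3.1, 3.5], [0, 0, 0]],
  [0, [-0.8, -3.1, 7.5], [0, 0, 0]],
  [0, [-0.8, -3.1, 11.5], [0, 0, 0]],
  [0, [-0.8, -3.1, 13], [0, 0, 0]],
])

```text
time: 8.27
tool_pos: [0.5522, -0.1, 0.1604]
ee_rot: [3.131, -0.0, 1.319]
wrist_force: [1.5, -0.5, 1.5]
width: 0.0003
```

```bash
python3 - <<'E'
from h import *
s=shot('wrist','w6.png'); o=get_obs(); print(o['tool_pos'],o['wrist_force'])
for l in ['start_button','carrier_1']:
    for d in silhouettes('wrist',l): print(l,round(d['confidence'],2),np.round(d['point']),d['mask'].sum())
E
```

```text
[ 0.55315827 -0.10024936  0.16203128] [ 0.45745548 -0.19767586  1.21356945]
carrier_1 0.98 [  8. 320.] 801
carrier_1 0.9 [132. 320.] 2106
carrier_1 0.63 [103. 237.] 1677
carrier_1 0.57 [ 85. 318.] 2375
carrier_1 0.56 [ 39. 320.] 2536
carrier_1 0.56 [254. 208.] 2060
```

View pics/w6.png

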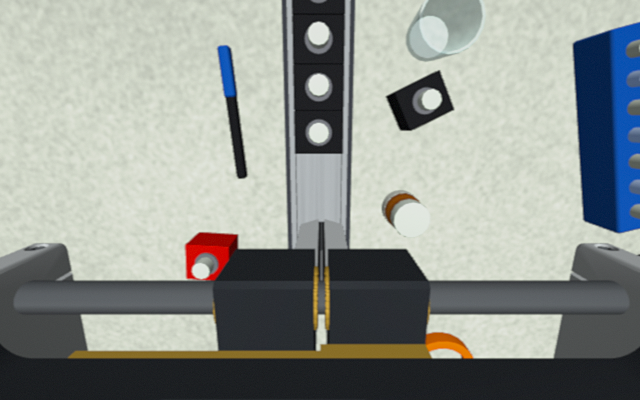

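The carriers stay closed up (caps at rows 37, 85 and 132) and the finger is clear. I move until the wrist camera sees the reader.

>>> play_rows([
  [0, [0.8, 3.3, 0], [0, 0, 0]],
  [0, [1.7, 6.6, 0], [0, 0, 0]],
  [0, [2.5, 9.9, 0], [0, 0, 0]],
  [0, [3.4, 13.2, 0], [0, 0, 0]],
  [0, [4.2, 16.5, 0], [0, 0, 0]],
  [0, [4.2, 16.5, 0], [0, 0, 0]],
  [0, [4.2, 16.5, 0], [0, 0, 0]],
])

```text
time: 9.0
tool_pos: [0.5902, 0.0677, 0.15]
ee_rot: [-3.136, 0.002, 1.323]
wrist_force: [0.4, 0.4, -0.8]
width: 0.0004
```

```bash
python3 - <<'E'
from h import *
s=shot('wrist','w7.png'); o=get_obs(); print(o['tool_pos'],o['ee_rot'],o['wrist_force'])
for l in ['start_button','start_button_top','carrier_1']:
    for d in silhouettes('wrist',l): print(l,round(d['confidence'],2),np.round(d['point']),d['mask'].sum())
for z in(.06,.07,.08): print(z,proj(s,[.6098,.1359,z]))
E
```

```text
[0.59031922 0.06640898 0.15057701] [-3.13694482e+00  1.93217439e-03  1.32097331e+00] [ 0.6666238   0.52741667 -0.06306581]
start_button 0.75 [114. 328.] 952
start_button_top 0.63 [227. 242.] 464
start_button_top 0.58 [118. 325.] 943
carrier_1 0.93 [216. 326.] 705
carrier_1 0.82 [189. 327.] 1932
0.06 [[325.49022964 119.44549411]]
0.07 [[325.60081669 119.24130972]]
0.08 [[325.72031322 119.02067514]]
```

View pics/w7.png

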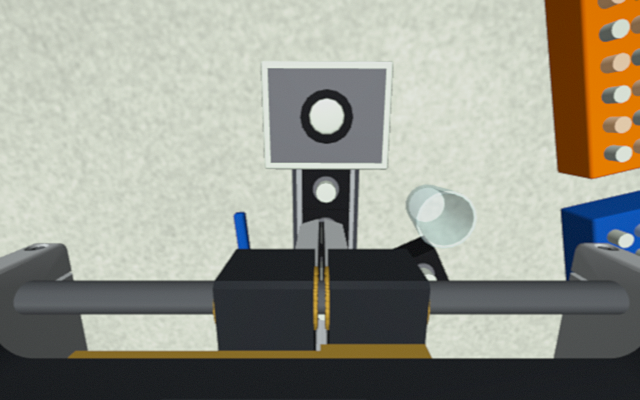

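The button is centred at (326,116.5), against a prediction of (325.6,119), so they agree within 2 mm. I move above it.

>>> play_rows([
  [0, [1, 3.5, 0], [0, 0, 0]],
  [0, [2, 7.0, 0], [0, 0, 0]],
  [0, [2, 7.0, -2], [0, 0, 0]],
  [0, [2, 7.0, -4], [0, 0, 0]],
  [0, [2, 7.0, -5], [0, 0, 0]],
  [0, [2, 7.0, -5], [0, 0, 0]],
  [0, [2, 7.0, -5], [0, 0, 0]],
])

```text
time: 9.78
tool_pos: [0.6112, 0.1353, 0.1029]
ee_rot: [-3.14, 0.001, 1.318]
wrist_force: [0.4, -1.3, 0.8]
width: 0.0003
```

```bash
python3 - <<'E'
from h import *
for i in range(3):
    s=shot('scene'); o=get_obs(); print(o['tool_pos'],o['wrist_force'])
a=s['pixels'][150:240,320:440,::-1]
cv2.imwrite('pics/s8.png',cv2.resize(a,(720,540),interpolation=2))
E
```

```text
[0.61201726 0.13546787 0.10421968] [-0.17299107 -0.20761962  0.37144183]
[0.61244951 0.13567827 0.10499041] [0.11096511 0.22388235 0.63352015]
[0.61263464 0.13586678 0.10527291] [ 0.79199441  0.12077528 -0.08025401]
```

View pics/s8.png

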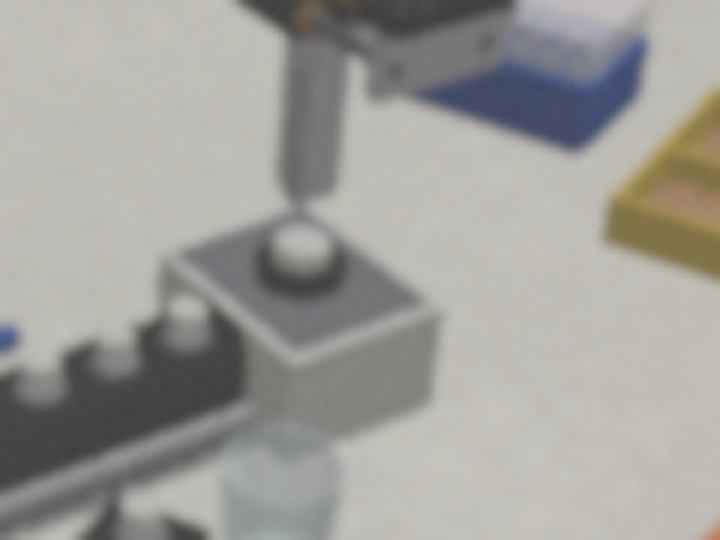

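The fingertip is right over the button. I descend in small steps.

>>> play_rows([
  [0, [-0.1, 0.1, -0.8], [0, 0, 0]],
  [0, [-0.2, 0.1, -1.5], [0, 0, 0]],
  [0, [-0.2, 0.1, -2.0], [0, 0, 0]],
  [0, [-0.2, 0.1, -2.0], [0, 0, 0]],
])

```text
time: 10.27
tool_pos: [0.6088, 0.1374, 0.0818]
ee_rot: [-3.14, 0.001, 1.32]
wrist_force: [-0.5, 0.2, 0.9]
width: 0.0006
```

>>> play_rows([
  [0, [0, 0, -0.2], [0, 0, 0]],
  [0, [0, 0, -0.4], [0, 0, 0]],
  [0, [0, 0, -0.4], [0, 0, 0]],
])

```text
time: 10.52
tool_pos: [0.6094, 0.1374, 0.0795]
ee_rot: [-3.141, 0.0, 1.32]
wrist_force: [-1.1, -1.0, 2.0]
width: 0.0007
```

>>> play_rows([
  [0, [0, 0, -0.2], [0, 0, 0]],
  [0, [0, 0, -0.4], [0, 0, 0]],
  [0, [0, 0, -0.4], [0, 0, 0]],
])

```text
time: 10.77
tool_pos: [0.6098, 0.1375, 0.0764]
ee_rot: [3.141, -0.0, 1.32]
wrist_force: [-2.6, 0.7, 4.5]
width: 0.0005
```

>>> play_rows([
  [0, [0, 0, -0.1], [0, 0, 0]],
  [0, [0, 0, -0.2], [0, 0, 0]],
  [0, [0, 0, -0.2], [0, 0, 0]],
])

```text
time: 11.02
tool_pos: [0.6098, 0.1375, 0.0762]
ee_rot: [3.14, -0.0, 1.32]
wrist_force: [-5.1, -1.4, 10.4]
width: 0.0005
```

>>> play_rows([
  [0, [0, 0, -0.1], [0, 0, 0]],
  [0, [0, 0, -0.2], [0, 0, 0]],
  [0, [0, 0, -0.2], [0, 0, 0]],
])

```text
time: 11.27
tool_pos: [0.6099, 0.1375, 0.0761]
ee_rot: [3.139, -0.001, 1.32]
wrist_force: [-7.7, -1.2, 17.0]
width: 0.0003
```

>>> play_rows([
  [0, [0, 0, -0.1], [0, 0, 0]],
  [0, [0, 0, -0.2], [0, 0, 0]],
  [0, [0, 0, -0.2], [0, 0, 0]],
  [0, [0, 0, -0.2], [0, 0, 0]],
])

```text
time: 11.6
tool_pos: [0.6099, 0.1376, 0.0759]
ee_rot: [3.139, -0.001, 1.32]
wrist_force: [-9.9, -2.7, 22.3]
width: 0.0001
```

There is a hard stop at z≈0.076, reached past the 5 N spring force after about 6 mm of travel, so the button is fully down. I retract.

>>> play_rows([
  [0, [0, 0, 0.6], [0, 0, 0]],
  [0, [0, 0, 2], [0, 0, 0]],
  [0, [0, 0, 5], [0, 0, 0]],
  [0, [0, 0, 9], [0, 0, 0]],
  [0, [-3, 0, 12], [0, 0, 0]],
  [0, [-6, 0, 14], [0, 0, 0]],
  [0, [-10, 0, 14], [0, 0, 0]],
  [0, [-14, 0, 14], [0, 0, 0]],
])

```text
time: 12.27
tool_pos: [0.4699, 0.1376, 0.211]
ee_rot: [3.137, -0.002, 1.319]
wrist_force: [-0.0, -0.0, 0.1]
width: 0.0004
```

>>> play_rows([
  [0, [-4, 0, 0], [0, 0, 0]],
  [0, [-8, 0, 0], [0, 0, 0]],
  [0, [-12, 0, 0], [0, 0, 0]],
  [0, [-15, 0, 0], [0, 0, 0]],
  [0, [-15, 0, 0], [0, 0, 0]],
  [0, [-15, 0, 0], [0, 0, 0]],
])

```text
time: 12.77
tool_pos: [0.3194, 0.1376, 0.2098]
ee_rot: [3.138, -0.001, 1.321]
wrist_force: [-0.6, -0.3, -0.0]
width: 0.0003
```

```bash
python3 - <<'E'
from h import *
s=shot('scene'); t=shot('top'); o=get_obs(); print(o['time'],o['tool_pos'],o['wrist_force'])
a=s['pixels'][170:270,220:420,::-1]; b=t['pixels'][130:280,220:420,::-1]
cv2.imwrite('pics/c9.png',np.vstack([cv2.resize(a,(480,240),interpolation=2),cv2.resize(b,(480,360),interpolation=2)]))
E
```

```text
12.8667 [0.3205779  0.1375228  0.20949253] [-0.05750497 -0.7105933   0.08769922]
```

View pics/c9.png

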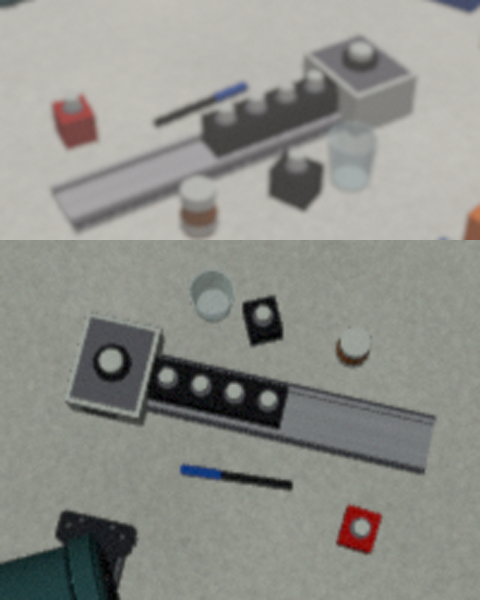

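The final view shows all four carriers closed up against the reader, the bystanders where they were, and the arm clear.

```bash
python3 -c "
from bench import *
print(close_job())"
```

```text
the job is handed in; nothing more can be done
None
```

The job is done and handed in at about 12.9 s. I pushed the four carriers along the rail with the closed fingertips as one train. Then I pressed the start button and moved the arm clear.

- **Train:** the push stalled with the force rising from about 2 N to about 9 N. The last pictures show no visible gap between the carriers or at the reader's face, and all of them upright.
- **Button:** it gave about 6 mm of travel (fingertip height 82 to 76 mm). It then met a hard stop, which I pressed to about 22 N, well past the 5 N spring.
- **Everything else:** the spare carrier, red look-alike, marker, jar and beaker look unmoved. I didn't check the items further out on the bench in the last picture, but the arm felt no contact with anything but the carriers and the button.

Two small disagreements: the camera and contact estimates of the button's position differed by about 2–3 mm, so I aimed between them. The rail's width measured about 70 mm instead of the stated 60 mm. I didn't explain that, but the centre line was consistent.

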